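Put a culture flask under the flip-over loupe

ROBOT

A 6-joint arm with a two-finger parallel gripper is mounted at the origin on a cart in front of the work surface, level with it; the furniture and walls round the work are solid. World frame = base frame: x ahead of the robot, y to its left, z up, the work surface at z = 0. Lengths are in m, angles in degrees, forces in N, time in s.
With the tool pointing down it reaches from about 0.4 to 0.825 m from the base axis. Payload 7 kg.
Tool frame: the origin (TCP) lies between the finger pads; the fingertips stand 11 mm ahead of it and the grasp point (between the pads) lies 8 mm behind it; z points along the fingers, y is the direction in which the jaws open and shut (so a half turn about z gives the same grasp; the last joint's range is limited). The gripper opens to 88 mm and grips with 3 to 60 N. Pads are 19 mm wide; open, the fingers measure 130 mm over their backs; the gripper's body (78 mm by 193 mm) begins 47 mm behind the grasp point.
Start: joints at [86.121, 20.546, 0.682, 0, -70.136, -16.507], TCP at [0.235, 0.633, 0.238] pointing down, gripper open.
Joint ranges: [-176.03, 176.03], [-82.01, 121.73], [-58.28, 71.71], [-173.87, 95.51], [-174.79, -0.11], [-173.66, 173.66]. Speed limits (degrees/s): [136.94, 136.94, 172.46, 180, 180, 180].

INTERFACE

Orientations are given as [roll, pitch, yaw] about the fixed x, y, z axes, in that order (R = Rz(yaw) Ry(pitch) Rx(roll)).
In Python, from plant import r gives the robot as it stands.
- The arm moves only by the shell command python3 -m inch 'ROWS' [OPENING] [FORCE]. ROWS is JSON, a list of rows, each an object of numbers: "x", "y", "z": the shift along the tool's x, y, z as a fraction of full scale; "yaw": the turn about the tool's z as a fraction of full scale. In form: [{"x": .., "y": .., "z": .., "yaw": ..}, ...]. A call has 1 to 5 rows; each row shifts and turns the pose as measured when the row begins, along the tool's axes as they then stand; what a row does not reach is not made up. Full scale, the value 1, is 0.025 m for a shift and 4 degrees for a turn. A row lasts 1/12 s, in which the tool goes at most 41.7 mm and 7.16 degrees, less where a joint would pass 70% of its speed; a pose out of reach is approached as far as the arm can. A call with a number of a shift or a turn outside -1 to 1 is refused whole. A call with a gripper value outside its range is refused whole. OPENING is the opening, from -1 (shut) to 1 (fully open), set as the call begins (- or left out, the last holds). The fingers move at their own pace and stop on an object; FORCE is the grip in N (left out, the last holds). Time passes only in rows, so rows that do not move let the fingers close. It gives the time, the measured TCP pose, the force and the opening at its end, in the units of the state.
- r.get_state(): the state, without advancing time (a new reading comes with each control period).
- r.capture(name): name is "scene" or "top"; returns (picture, depth): 480x640x3 uint8, red, green, blue; 480x640 float32, m along the optical axis (not along the pixel's ray), 0 where there is no reading.
- r.camera_info(name): a dict with "mtx" (3x3 intrinsics, pixels), "pose" (4x4, takes a point from camera to world coordinates). Camera axes: x right, y down, z forward; pixel columns grow to the right and rows downward; lengths in m; the calibration is good to about 2 mm. A picture is of the moment at which its call begins. camera_info takes no time and is no camera call.
- r.close_job(): hands the job in, once; it reports no verdict.
The state is a dict: "time_s": time; "joints": joint angles; "qd": joint speeds; "joint_torque": joint torques, N m; "tcp_pos": TCP position; "eef_rot": TCP orientation; "contact_force": force on the tool from outside, world axes, zero at the start; "moment": the same for the moment, N m; "gripper_width": finger opening in m.
Only numpy, scipy, OpenCV 4.12 (cv2) and the standard library are available. Lean on these libraries where they do the work, as an engineer would, in place of code of your own. Each camera call takes 0.05 s, during which the arm holds its last target. There are 200 camera calls.

TASK

The loupe of the viewing stand is folded down over the empty stage. Flip it up and over so that it springs back to its rear stop, gently lay the small culture flask flat in the nest on the stage with its cap pointing away from the loupe's hinge, then flip the loupe back down over the flask until it rests on its stop. Handle the loupe by its thumb roll or frame and never touch the lens glass, carry the flask level so that the medium does not run into its neck, and leave the other things on the bench where they are.

Things in the scene. Friction and masses are not known exactly. Their poses are not given: they have to be found in the camera images.
- stand_frame (a point): Middle of the underside of the viewing stand, on the bench straight below the nest's centre. The stand is a white cast base, 214 x 124 mm, fixed to the bench; its place and heading vary. Its axes, shared by the nest: x points level from the nest towards the loupe's hinge, y along the hinge line, z up.
- nest (a point): Centre of the flask nest, on the bright flat stage 24 mm above the bench; axes as the stand. Black lugs 9 mm high bound it: 70 mm clear along x, 56 mm along y; the flask's body (62 x 48 mm) drops in with 4 mm play on every side. Full-width rear stop at +x; at -x the lugs leave 40 mm for neck and cap. Its sides are open from x = -30 to 22 mm, so fingers reach down to the stage.
- loupe_hinge (a point): Middle of the loupe's hinge pin, 85 mm from the nest centre along the stand's x and 98 mm above the bench. The fork that carries it is 52 mm wide along the hinge line and 15 mm to either side of it in x.
- loupe (a joint): Angle of the loupe about its hinge, rad. 0: level over the stage, pointing along the stand's -x (front stop). It grows as the loupe is lifted, to 2.0 at the rear stop, leaning back past upright. An over-centre spring strut drives it away from its snap point at about 1.05: to 0 from below it, to 2.0 from above, in under half a second. Moving it takes 1 to 3 N at the thumb roll.
- thumb_roll (a point): Centre of the knurled thumb roll at the loupe's free end: a cylinder 14 mm thick and 22 mm long, parallel to the stand's y, at stand x = 85 - 146 cos(q), height 98 + 146 sin(q) mm above the bench (q: the loupe's angle). Both ends are free; a stem 10 mm wide joins it to the lens ring. Pinch it at its ends (it may turn between the fingers) or push it.
- lens_center (a point): Centre of the loupe's lens, 85 mm from the hinge towards the thumb roll. The lens is a glass 76 mm across and up to 8 mm thick in a black ring of 87 mm outer diameter and 10 mm thickness.
- lens: The lens glass itself (not its ring), origin at its centre. Not to be touched.
- flask_body (a point): Centre, half-way up, of the body of the small culture flask (102 mm long over all): a clear flat block 48 mm wide (its x), 62 mm long (its y) and 26 mm tall (its z), lying flat on the bench with its body centre 13 mm above what it lies on. Neck and screw cap stick out at its -y end. About 0.11 kg; it balances 12 mm from here towards the cap. Grasp it across the 48 mm.
- flask_cap (a point): Centre of the small flask's cap (30 mm thick), 47 mm from the body's centre along the flask's -y.
- big_flask: Larger culture flask, 82 x 146 x 39 mm, a bystander; origin under its centre.
- counter: Hand tally counter, 35 x 45 x 57 mm, a bystander; origin under its centre.
- marker: Marker pen, 17 x 135 x 16 mm, a bystander; origin under its centre.
- pen: Slim ball pen, 11 x 145 x 9 mm, a bystander; origin under its centre.
- tweezers: Steel forceps, 14 x 125 x 9 mm, a bystander; origin under its centre.
- plate: Six-well plate with lid, 85 x 127 x 20 mm, a bystander; origin under its centre.
- flask: The small culture flask, the same thing as flask_body; origin under its middle, 11 mm from the body's centre towards the cap, at the level of what it lies on; axes as there.

How it is judged (in metres and radians):
On the way, in this order (a step that is already met when the one before it is completed fails the run):
1. the loupe is flipped up and rests at its rear stop (value of joint loupe above 1.9 rad), for 0.2 s.
2. with the loupe still up, the small flask lies in the nest, cap to the front, let go (value of joint loupe above 1.7 rad and x of flask_body in the frame of nest between -0.006 and 0.006 m and y of flask_body in the frame of nest between -0.006 and 0.006 m and z of flask_body in the frame of nest between 0.009 and 0.017 m and angle between flask_body's own z axis and vertical below 0.08 rad and x of flask_cap in the frame of nest below -0.03 m and contact force between the fingers and flask below 0.05 N), for 0.2 s.
At the end, for the whole second after the job is handed in: The loupe is folded down on its front stop (within 0.06 rad) and at rest; the small flask lies flat (within 0.08 rad) and at rest in the nest: its body centre within 6 mm of the nest centre along both stand axes and at lying height (within 4 mm), its cap on the side away from the hinge (value of joint loupe below 0.06 rad and velocity of joint loupe between -0.1 and 0.1 rad/s and x of flask_body in the frame of nest between -0.006 and 0.006 m and y of flask_body in the frame of nest between -0.006 and 0.006 m and z of flask_body in the frame of nest between 0.009 and 0.017 m and angle between flask_body's own z axis and vertical below 0.08 rad and x of flask_cap in the frame of nest below -0.03 m and linear speed of flask below 0.01 m/s); the robot touches nothing.
It fails at once if the lens glass is touched by the robot (contact force between any of the fingers, the arm and lens above 0.5 N).
It fails at once if the small flask is dropped (moves faster than 0.5 m/s with no finger on it) (linear speed of flask above 0.5 m/s and contact force between the fingers and flask below 0.05 N).
It fails at once if the small flask is tilted by more than 0.6 rad (angle between flask_body's own z axis and vertical above 0.6 rad).
It fails at once if a bystander is shifted by more than 3 cm (distance of any of big_flask, counter, marker, pen, tweezers, plate from where it was at the start of the episode above 0.03 m).
It also fails if it takes over 64 s, if anything falls off the work surface, if the arm or the gripper's body presses on something with over 40 N, if the wrist force passes 120 N, or if a joint passes its speed limit or range.

## Working session

There is one attempt and no reset: what is moved stays moved. The work goes in short steps, Python scripts to look and compute and a shell command to move; the robot and the scene stay as the last step left them, time stands still between calls to the robot, and variables do not carry over. Pictures are saved under pics/ and viewed, about 8 in all and at most 12, crops included, and the job is handed in when it is done.

```bash
ls; mkdir -p pics
python3 - <<'E'
from plant import r
import cv2,numpy as np
print(r.get_state())
for n in("scene","top"):
    p,d=r.capture(n); np.savez(f"pics/{n}0.npz",p=p,d=d); cv2.imwrite(f"pics/{n}0.png",p[:,:,::-1])
    print(n,r.camera_info(n))
E
```

```text
pics
{'time_s': 0.0, 'joints': array([ 8.61207956e+01,  2.05913992e+01,  6.33609351e-01, -2.02836698e-02,
       -7.01375720e+01, -1.65084534e+01]), 'qd': array([ 0.01460496,  0.00795725, -0.02695686,  0.06483645, -0.02060017,
       -0.11023045]), 'joint_torque': array([ 9.63355269e-04, -5.82720709e+01,  2.93063951e+01,  6.99716136e+00,
        6.92514455e-03, -1.48803665e-04]), 'tcp_pos': array([0.23499044, 0.63225825, 0.23662133]), 'eef_rot': array([ 1.79903150e+02, -8.81842826e-03, -2.03945578e+01]), 'contact_force': array([0.06669494, 0.28033888, 0.63849236]), 'moment': array([ 0.03547862,  0.03742251, -0.05592821]), 'gripper_width': 0.08747528293690814}
scene {'mtx': array([[473.31774292,   0.        , 321.46221296],
       [  0.        , 473.31774292, 236.39913697],
       [  0.        ,   0.        ,   1.        ]]), 'pose': array([[ 0.88957129, -0.2480408 ,  0.38358661,  0.12280704],
       [-0.45670715, -0.49953959,  0.73612416, -0.68103241],
       [ 0.00902787, -0.83002167, -0.55765808,  0.69882101],
       [ 0.        ,  0.        ,  0.        ,  1.        ]])}
top {'mtx': array([[463.180452  ,   0.        , 320.94172903],
       [  0.        , 463.180452  , 228.90085207],
       [  0.        ,   0.        ,   1.        ]]), 'pose': array([[-0.02806978, -0.99199362,  0.12312895,  0.41946792],
       [-0.99912016,  0.0316823 ,  0.02747978,  0.11426443],
       [-0.03116078, -0.12224926, -0.99201014,  1.05413027],
       [ 0.        ,  0.        ,  0.        ,  1.        ]])}
```

View pics/top0.png

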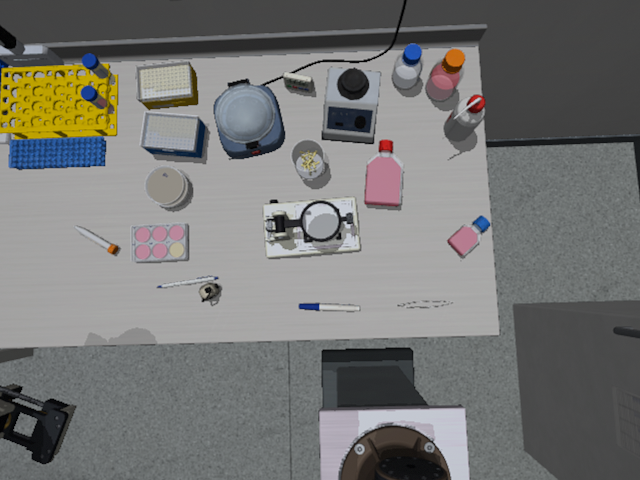

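View pics/scene0.png

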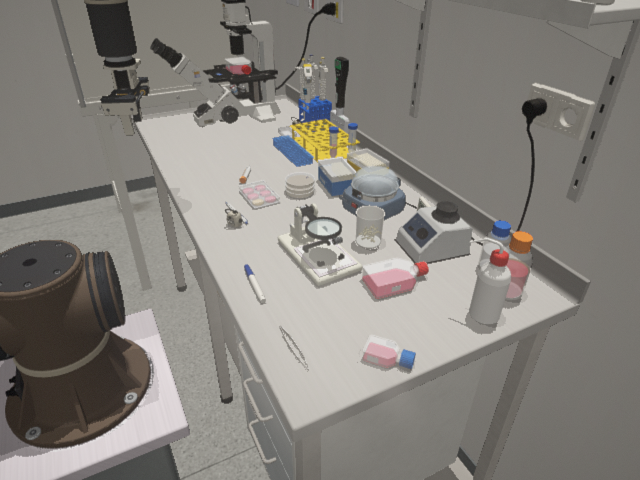

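The top view shows the stand at about (312,228) px with its hinge to the left (275,225) and the loupe ring at (322,222). The small flask is at (466,239), its blue cap at (483,223). The big flask sits at (384,180). Next: metric positions.

```bash
cat > h.py <<'E'
import cv2,numpy as np
from plant import r
def world(n,d):
    c=r.camera_info(n);K=c["mtx"];T=c["pose"]
    v,u=np.mgrid[:480,:640]
    P=np.stack([(u-K[0,2])/K[0,0]*d,(v-K[1,2])/K[1,1]*d,d],-1)
    return P@T[:3,:3].T+T[:3,3]
def ray(n,u,v,z):
    c=r.camera_info(n);K=c["mtx"];T=c["pose"]
    w=T[:3,:3]@np.array([(u-K[0,2])/K[0,0],(v-K[1,2])/K[1,1],1]);o=T[:3,3]
    return o+w*(z-o[2])/w[2]
def proj(n,p):
    c=r.camera_info(n);K=c["mtx"];T=c["pose"]
    q=K@(T[:3,:3].T@(np.array(p)-T[:3,3]));return q[:2]/q[2]
E
python3 - <<'E'
from h import *
for n in("top","scene"):
    f=np.load(f"pics/{n}0.npz");p,d=f["p"],f["d"];W=world(n,d);hsv=cv2.cvtColor(p,cv2.COLOR_RGB2HSV)
    ok=d>0; print(n, "bench z", np.median(W[ok&(abs(W[...,2])<.02)&(W[...,0]>.3)&(W[...,0]<.9)][:,2]))
    near=ok&(W[...,0]>.3)&(W[...,0]<.75)
    b=(hsv[...,0]>100)&(hsv[...,0]<125)&(hsv[...,1]>140)&near&(W[...,1]<-.1)&(W[...,1]>-.4)
    k=(((hsv[...,0]>165)|(hsv[...,0]<8))&(hsv[...,1]>50))&near&(W[...,1]<-.1)&(W[...,1]>-.4)&(W[...,0]<.6)
    for nm,m in(("cap",b),("body",k)):
        m=cv2.morphologyEx(m.astype(np.uint8),cv2.MORPH_OPEN,np.ones((2,2)))
        c=max(cv2.findContours(m,0,2)[0],key=cv2.contourArea);print(nm,cv2.minAreaRect(c),cv2.contourArea(c))
        q=np.zeros_like(m);cv2.drawContours(q,[c],-1,1,-1);w=W[(q>0)&ok];print(np.median(w,0),w.min(0),w.max(0))
    # stand: height slab 8-30mm
    s=ok&(W[...,2]>.012)&(W[...,2]<.03)&(abs(W[...,0]-.5)<.2)&(abs(W[...,1]-.12)<.16)
    s=cv2.morphologyEx(s.astype(np.uint8),cv2.MORPH_OPEN,np.ones((3,3)))
    nn,l,st,_=cv2.connectedComponentsWithStats(s);
    for i in range(1,nn):
        if st[i,4]>300:
            w=W[l==i];print("comp",st[i],cv2.minAreaRect((w[:,:2]*1000).astype(np.float32)),np.median(w,0))
    s=ok&(W[...,2]>.085)&(W[...,2]<.12)&(abs(W[...,0]-.5)<.12)&(abs(W[...,1]-.12)<.16)
    w=W[s];print("loupe",len(w),cv2.minAreaRect((w[:,:2]*1000).astype(np.float32)))
    a=p[180:270,240:380] if n=="top" else p[190:290,260:380]
    cv2.imwrite(f"pics/{n}0c.png",cv2.resize(a,None,fx=5,fy=5,interpolation=2)[:,:,::-1])
E
```

```text
top bench z 0.0008222827122352783
cap ((482.7500305175781, 223.75), (13.435027122497559, 11.31370735168457), 45.0) 117.0
[ 0.5465445  -0.21547697  0.0288548 ] [ 0.53108934 -0.24154797 -0.0022424 ] [ 0.56243932 -0.19949223  0.03633901]
body ((463.75006103515625, 240.2500457763672), (21.21320343017578, 26.16295051574707), 45.0) 489.5
[ 0.51079443 -0.1721573   0.02570851] [ 0.4807715  -0.20213957 -0.00105018] [ 0.53907409 -0.13984051  0.03116371]
comp [325 196  33  26 426] ((591.3167724609375, 96.27330017089844), (59.6952018737793, 68.80191802978516), 2.8923115730285645) [0.60202458 0.08657136 0.02257517]
comp [262 199  48  20 552] ((596.3784790039062, 222.9896240234375), (107.5790786743164, 44.577518463134766), 86.43144989013672) [0.6004608  0.21743513 0.02166722]
comp [ 265  221   95   37 1813] ((526.43212890625, 165.00267028808594), (66.84310150146484, 213.26820373535156), 3.1476261615753174) [0.51399041 0.16676643 0.02240579]
loupe 1960 ((556.0867919921875, 164.2446746826172), (177.86424255371094, 85.71758270263672), 89.3263931274414)
scene bench z 0.0018222105601004013Traceback (most recent call last):
  File "<stdin>", line 10, in <module>
ValueError: max() iterable argument is empty
```

View pics/top0c.png

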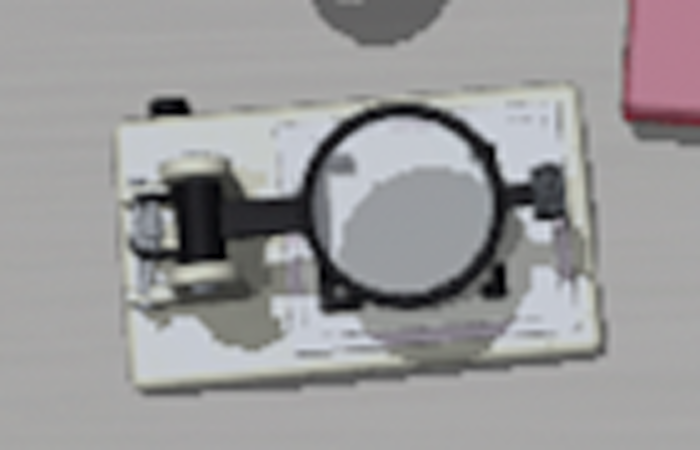

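Run:
```python
from h import *
h=ray("top",240+198/5,180+217/5,.103);t=ray("top",240+548/5,180+191/5,.105)
u=h-t;print("hinge",h,"thumb",t,np.linalg.norm(u[:2]),np.degrees(np.arctan2(u[1],u[0])))
lens=ray("top",240+404/5,180+205/5,.103);print("lens",lens,np.linalg.norm((h-lens)[:2]))
C=[ray("top",240+a/5,180+b/5,.02) for a,b in((115,122),(575,88),(603,350),(137,388))]
for i in range(4):
    e=C[i]-C[i-1];print(C[i][:2],np.linalg.norm(e),np.degrees(np.arctan2(e[1],e[0])))
print("centre",np.mean(C,0))
f=np.load("pics/top0.npz");W=world("top",f["d"]);z=W[...,2]
m=(z>.018)&(z<.034)&(W[...,0]>.46)&(W[...,0]<.6)&(W[...,1]<-.12)&(W[...,1]>-.25)
w=W[m];print(cv2.minAreaRect((w[:,:2]*1000).astype(np.float32)))
b=ray("top",463.75,240.25,.026);c=ray("top",482.75,223.75,.028);print("body",b,"cap",c,np.linalg.norm((c-b)[:2]),np.degrees(np.arctan2(*(c-b)[1::-1])))
g=cv2.imread("pics/top0.png")[205:260,435:505];cv2.imwrite("pics/fl.png",cv2.resize(g,None,fx=8,fy=8,interpolation=2))
```

```text
hinge [0.5517853  0.22623157 0.103     ] thumb [0.55766515 0.08067949 0.105     ] 0.14567079668448793 92.31331224526575
lens [0.55403919 0.14044204 0.103     ] 0.08581912932541487
[0.60815827 0.27311574] 0.12158349693871799 3.944170433044417
[0.61674383 0.06378931] 0.20950242240843434 -87.65132153641893
[0.49756427 0.05572301] 0.11945221993326958 -176.12801705469724
[0.48686274 0.26475269] 0.20930343937576817 92.93076766620058
centre [0.55233228 0.16434519 0.02      ]
((526.5748901367188, -187.5914764404297), (49.74815368652344, 93.95976257324219), 40.369808197021484)
body [ 0.51174665 -0.17207898  0.026     ] cap [ 0.54687617 -0.21554729  0.028     ] 0.05588896973082695 -51.056109502780565
```

View pics/fl.png

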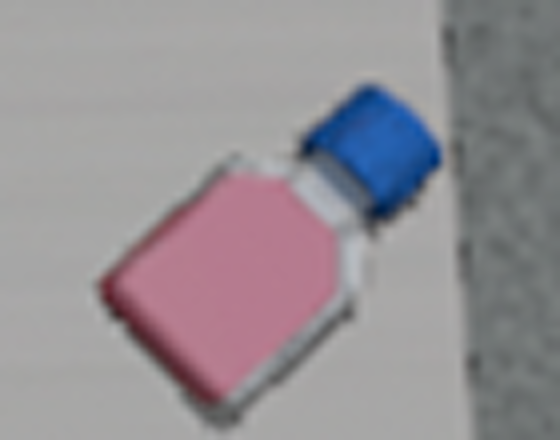

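The flask crop shows the body centred near (228,290) and the cap at (372,150), so the cap points at about -50° in the world. The nest is near (0.5555, 0.141), stand +x points at about 92.7°, the thumb roll is near (0.558, 0.081, 0.098) and the flask body is near (0.515, -0.178). I'll now move towards the thumb roll.

```bash
python3 -m inch '[{"x":0.98,"y":0.8,"z":0},{"x":0.98,"y":0.8,"z":0},{"x":0.98,"y":0.8,"z":0},{"x":0.98,"y":0.8,"z":0},{"x":0.98,"y":0.8,"z":0}]' 1 10
python3 -m inch '[{"x":0.98,"y":0.8,"z":0},{"x":0.98,"y":0.8,"z":0},{"x":0.98,"y":0.8,"z":0},{"x":0.98,"y":0.8,"z":0},{"x":0.98,"y":0.8,"z":0}]'
cat >> h.py <<'E'
def plan(x,y,z,yaw=None):
    s=r.get_state();a=np.radians(s["eef_rot"][2]);d=np.array([x,y,z])-s["tcp_pos"]
    t=np.array([[np.cos(a),np.sin(a),0],[np.sin(a),-np.cos(a),0],[0,0,-1]])@d/.025
    dy=0 if yaw is None else (yaw-s["eef_rot"][2]+180)%360-180
    print("t",round(s["time_s"],2),"tcp",s["tcp_pos"].round(4),"yaw",s["eef_rot"].round(2),"F",s["contact_force"].round(1),"w",round(s["gripper_width"],4),"j",s["joints"].round(0))
    print("total units x,y,z",t.round(2),"yaw units",round(-dy/4,2))
E
python3 -c "
from h import *
plan(.558,.0807,.2,-87.3)"
```

```text
t 0.1 tcp [0.235  0.6323 0.2367] yaw [ 1.7992e+02 -1.0000e-02 -2.0390e+01] F [0.  0.5 0.7] w 0.0877 j [ 86.  21.   1.  -0. -70. -17.]
total units x,y,z [19.8  16.18  1.47] yaw units 16.73validation failed for argument at $[0]...
validation failed for argument at $[0]...
```

```bash
python3 -m inch '[{"x":0.98,"y":0.8,"z":0,"yaw":0},{"x":0.98,"y":0.8,"z":0,"yaw":0},{"x":0.98,"y":0.8,"z":0,"yaw":0},{"x":0.98,"y":0.8,"z":0,"yaw":0},{"x":0.98,"y":0.8,"z":0,"yaw":0}]' 1 10
python3 -c "
from h import *
plan(.558,.0807,.2,-87.3)"
```

```text
time_s: 0.52
tcp_pos: [0.3139, 0.4947, 0.2321]
eef_rot: [179.6, -0.0, -20.0]
contact_force: [0.7, 0.1, 0.1]
gripper_width: 0.0872
t 0.52 tcp [0.3139 0.4947 0.2321] yaw [ 1.7957e+02 -3.0000e-02 -2.0020e+01] F [0.7 0.1 0.1] w 0.0872 j [ 77.  13. -11.  -0. -67.  -7.]
total units x,y,z [14.84 12.22  1.28] yaw units 16.82
```

```bash
python3 -m inch '[{"x":1,"y":0.82,"z":0,"yaw":0},{"x":1,"y":0.82,"z":0,"yaw":0},{"x":1,"y":0.82,"z":0,"yaw":0},{"x":1,"y":0.82,"z":0,"yaw":0},{"x":1,"y":0.82,"z":0,"yaw":0}]'
python3 -m inch '[{"x":1,"y":0.82,"z":0,"yaw":0},{"x":1,"y":0.82,"z":0,"yaw":0},{"x":1,"y":0.82,"z":0,"yaw":0},{"x":1,"y":0.82,"z":0,"yaw":0},{"x":1,"y":0.82,"z":0,"yaw":0}]'
python3 -m inch '[{"x":0.9,"y":0.8,"z":0,"yaw":0},{"x":0.9,"y":0.8,"z":0,"yaw":0},{"x":0.9,"y":0.8,"z":0,"yaw":0},{"x":0.9,"y":0.8,"z":0,"yaw":0},{"x":0.5,"y":0.4,"z":0,"yaw":0}]'
python3 -m inch '[{"x":0,"y":0,"z":0,"yaw":1},{"x":0,"y":0,"z":0,"yaw":1},{"x":0,"y":0,"z":0,"yaw":1},{"x":0,"y":0,"z":0,"yaw":1},{"x":0,"y":0,"z":0,"yaw":1}]'
python3 -m inch '[{"x":0,"y":0,"z":0,"yaw":1},{"x":0,"y":0,"z":0,"yaw":1},{"x":0,"y":0,"z":0,"yaw":1},{"x":0,"y":0,"z":0,"yaw":1},{"x":0,"y":0,"z":0,"yaw":1}]'
python3 -m inch '[{"x":0,"y":0,"z":0,"yaw":1},{"x":0,"y":0,"z":0,"yaw":1},{"x":0,"y":0,"z":0,"yaw":1},{"x":0,"y":0,"z":0,"yaw":1},{"x":0,"y":0,"z":0,"yaw":1}]'
python3 -c "
from h import *
plan(.558,.0807,.2,-87.3)"
```

```text
time_s: 0.93
tcp_pos: [0.3979, 0.3473, 0.2314]
eef_rot: [179.4, 0.0, -19.9]
contact_force: [-0.3, -0.9, -0.0]
gripper_width: 0.0873
time_s: 1.35
tcp_pos: [0.4821, 0.2, 0.2319]
eef_rot: [179.3, 0.1, -19.9]
contact_force: [0.8, 0.7, -0.3]
gripper_width: 0.0875
time_s: 1.77
tcp_pos: [0.5498, 0.0713, 0.2318]
eef_rot: [179.3, 0.2, -20.0]
contact_force: [-1.0, 1.1, 0.4]
gripper_width: 0.0876
time_s: 2.18
tcp_pos: [0.5504, 0.0653, 0.2291]
eef_rot: [179.0, 0.0, -41.2]
contact_force: [-0.3, -0.2, 0.5]
gripper_width: 0.0879
time_s: 2.6
tcp_pos: [0.549, 0.0646, 0.227]
eef_rot: [178.8, -0.3, -62.3]
contact_force: [-0.0, 0.1, -0.6]
gripper_width: 0.0874
time_s: 3.02
tcp_pos: [0.5475, 0.0642, 0.2251]
eef_rot: [178.7, -0.7, -83.3]
contact_force: [-1.1, -0.2, -0.1]
gripper_width: 0.0877
t 3.02 tcp [0.5475 0.0642 0.2251] yaw [178.75  -0.72 -83.33] F [-1.1 -0.2 -0.1] w 0.0877 j [ 27.  10. -15.   0. -66. -21.]
total units x,y,z [-0.61 -0.49  1.  ] yaw units 0.99
```

```bash
python3 -m inch '[{"x":-0.6,"y":-0.5,"z":0.5,"yaw":1},{"x":0,"y":0,"z":1,"yaw":0},{"x":0,"y":0,"z":1,"yaw":0},{"x":0,"y":0,"z":0.8,"yaw":0}]'
python3 - <<'E'
from h import *
plan(.558,.0807,.101,-87.3)
for n,o in(("top",(500,0)),("scene",None)):
    p,d=r.capture(n);c=proj(n,[.557,.1,.1]).astype(int);a=p[c[1]-50:c[1]+50,c[0]-65:c[0]+65]
    print(n,c);np.savez(f"pics/{n}1.npz",p=p,d=d);cv2.imwrite(f"pics/{n}1.png",cv2.resize(a,None,fx=5,fy=5,interpolation=2)[:,:,::-1])
a=cv2.imread("pics/top1.png");b=cv2.imread("pics/scene1.png");cv2.imwrite("pics/v1.png",cv2.resize(np.vstack([a,b]),None,fx=.6,fy=.6))
E
```

```text
time_s: 3.35
tcp_pos: [0.5597, 0.0808, 0.1442]
eef_rot: [179.3, -0.6, -87.9]
contact_force: [0.0, 0.6, 0.6]
gripper_width: 0.0877
t 3.35 tcp [0.5597 0.0808 0.1442] yaw [179.32  -0.63 -87.85] F [0.  0.6 0.6] w 0.0877 j [ 28.  15. -20.   0. -55. -26.]
total units x,y,z [0.   0.07 1.73] yaw units -0.14
top [340 219]
scene [332 236]
```

View pics/v1.png

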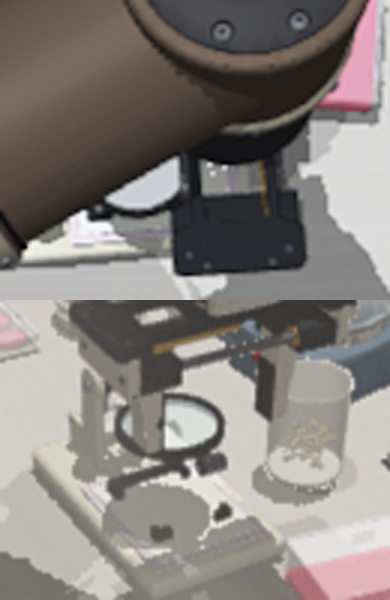

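The lower half (scene camera) shows the open fingers straddling the thumb roll, which is at crop (210,463), with the lens ring clear of them. I'll descend and pinch.

```bash
python3 -m inch '[{"x":0,"y":0.07,"z":0.9,"yaw":0},{"x":0,"y":0,"z":0.75,"yaw":0}]'
python3 -m inch '[{"x":0,"y":0,"z":0,"yaw":0},{"x":0,"y":0,"z":0,"yaw":0},{"x":0,"y":0,"z":0,"yaw":0},{"x":0,"y":0,"z":0,"yaw":0},{"x":0,"y":0,"z":0,"yaw":0}]' -1 12
python3 -m inch '[{"x":0,"y":0,"z":0,"yaw":0},{"x":0,"y":0,"z":0,"yaw":0}]'
python3 - <<'E'
from h import *
p=[.5558,.1413]
plan(.558,.0807,.101,-87.3)
q0=0
for q in np.arange(0,1.35,.15):
    print(q.round(2), "fwd(+stand x) units",round(146*(1-np.cos(q))/25,2),"up units",round(146*np.sin(q)/25,2))
E
```

```text
time_s: 3.62
tcp_pos: [0.558, 0.08, 0.1046]
eef_rot: [179.3, -0.7, -87.8]
contact_force: [-0.7, -0.8, -0.5]
gripper_width: 0.0876
time_s: 4.03
tcp_pos: [0.5592, 0.0802, 0.1079]
eef_rot: [179.4, -0.7, -87.8]
contact_force: [-0.2, 0.3, -0.5]
gripper_width: 0.0599
time_s: 4.2
tcp_pos: [0.5602, 0.0806, 0.11]
eef_rot: [179.5, -0.7, -87.7]
contact_force: [-0.5, 0.3, 0.6]
gripper_width: 0.0467
t 4.2 tcp [0.5602 0.0806 0.11  ] yaw [179.55  -0.66 -87.75] F [-0.5  0.3  0.6] w 0.0467 j [ 28.  17. -23.   1. -51. -26.]
total units x,y,z [-0.01  0.09  0.36] yaw units -0.11
0.0 fwd(+stand x) units 0.0 up units 0.0
0.15 fwd(+stand x) units 0.07 up units 0.87
0.3 fwd(+stand x) units 0.26 up units 1.73
0.45 fwd(+stand x) units 0.58 up units 2.54
0.6 fwd(+stand x) units 1.02 up units 3.3
0.75 fwd(+stand x) units 1.57 up units 3.98
0.9 fwd(+stand x) units 2.21 up units 4.57
1.05 fwd(+stand x) units 2.93 up units 5.07
1.2 fwd(+stand x) units 3.72 up units 5.44
1.35 fwd(+stand x) units 4.56 up units 5.7
```

```bash
python3 -m inch '[{"x":0,"y":0.08,"z":0.3,"yaw":0},{"x":0,"y":0,"z":0.1,"yaw":0},{"x":0,"y":0,"z":0.04,"yaw":0},{"x":0,"y":0,"z":0.04,"yaw":0},{"x":0,"y":0,"z":0.04,"yaw":0}]'
python3 -m inch '[{"x":0,"y":0,"z":0,"yaw":0},{"x":0,"y":0,"z":0,"yaw":0},{"x":0,"y":0,"z":0,"yaw":0}]'
```

```text
time_s: 4.62
tcp_pos: [0.5588, 0.0805, 0.098]
eef_rot: [179.7, -0.6, -87.7]
contact_force: [-5.9, 1.4, 18.3]
gripper_width: 0.0217
time_s: 4.87
tcp_pos: [0.5586, 0.0806, 0.0984]
eef_rot: [179.7, -0.7, -87.7]
contact_force: [-0.9, 0.4, 1.8]
gripper_width: 0.0218
```

```bash
python3 -m inch '[{"x":-0.07,"y":0,"z":-0.87,"yaw":0},{"x":-0.19,"y":0,"z":-0.86,"yaw":0},{"x":-0.32,"y":0,"z":-0.81,"yaw":0}]'
python3 -m inch '[{"x":-0.44,"y":0,"z":-0.76,"yaw":0},{"x":-0.55,"y":0,"z":-0.68,"yaw":0}]'
python3 -c "
from h import *
plan(.5558-.047*.0,.1413,.101,-87.3)
s=r.get_state()['tcp_pos'];print('q',np.degrees(np.arctan2(s[2]-.098,.2262-s[1]))/57.3, 'rad',np.hypot(s[2]-.098,.2262-s[1]))"
```

```text
time_s: 5.12
tcp_pos: [0.5578, 0.0939, 0.1584]
eef_rot: [179.4, -0.9, -87.7]
contact_force: [2.3, -0.0, -3.4]
gripper_width: 0.0223
time_s: 5.28
tcp_pos: [0.5566, 0.1177, 0.195]
eef_rot: [179.3, -1.0, -87.8]
contact_force: [1.3, -0.2, -2.6]
gripper_width: 0.022
t 5.28 tcp [0.5566 0.1177 0.195 ] yaw [179.26  -1.02 -87.84] F [ 1.3 -0.2 -2.6] w 0.022 j [ 32.  13. -16.   1. -62. -30.]
total units x,y,z [-0.94 -0.    3.76] yaw units -0.13
q 0.7295092481985517 rad 0.1455264266293243
```

```bash
python3 -m inch '[{"x":-0.66,"y":0,"z":-0.6,"yaw":0},{"x":-0.74,"y":0,"z":-0.51,"yaw":0},{"x":-0.8,"y":0,"z":-0.38,"yaw":0},{"x":-0.6,"y":0,"z":-0.15,"yaw":0}]'
python3 -m inch '[{"x":0,"y":0,"z":-0.03,"yaw":0},{"x":0,"y":0,"z":-0.03,"yaw":0},{"x":0,"y":0,"z":-0.03,"yaw":0},{"x":0,"y":0,"z":-0.03,"yaw":0}]' 0
python3 -c "
from h import *
plan(.515,-.178,.2,-49.8)
s=r.get_state()['tcp_pos'];print('q',np.degrees(np.arctan2(s[2]-.098,.2262-s[1]))/57.3, 'rad',np.hypot(s[2]-.098,.2262-s[1]))"
```

```text
time_s: 5.62
tcp_pos: [0.553, 0.1878, 0.2389]
eef_rot: [179.1, -1.2, -88.0]
contact_force: [-3.8, -3.0, 7.6]
gripper_width: 0.0219
time_s: 5.95
tcp_pos: [0.5529, 0.1907, 0.2416]
eef_rot: [179.1, -1.2, -87.8]
contact_force: [-0.3, 0.1, 0.1]
gripper_width: 0.0415
t 5.95 tcp [0.5529 0.1907 0.2416] yaw [179.13  -1.21 -87.81] F [-0.3  0.1  0.1] w 0.0415 j [ 38.  13. -10.   0. -69. -36.]
total units x,y,z [14.68  2.08  1.66] yaw units -9.5
q 1.3279650880296165 rad 0.14790435994046786
```

```bash
python3 -m inch '[{"x":1,"y":0.15,"z":0,"yaw":0},{"x":1,"y":0.15,"z":0,"yaw":0},{"x":1,"y":0.15,"z":0,"yaw":0},{"x":1,"y":0.15,"z":0,"yaw":0},{"x":1,"y":0.15,"z":0,"yaw":0}]' 1
python3 -m inch '[{"x":1,"y":0.15,"z":0,"yaw":0},{"x":1,"y":0.15,"z":0,"yaw":0},{"x":1,"y":0.15,"z":0,"yaw":0},{"x":1,"y":0.15,"z":0,"yaw":0},{"x":1,"y":0.15,"z":0,"yaw":0}]'
python3 - <<'E'
from h import *
plan(.515,-.178,.2,-49.8)
p,d=r.capture("top");p2,d2=r.capture("scene");np.savez("pics/top2.npz",p=p,d=d)
cv2.imwrite("pics/v2.png",cv2.resize(np.hstack([p[150:270,230:390],p2[150:270,240:400]]),None,fx=2.4,fy=2.4,interpolation=2)[:,:,::-1])
E
```

```text
time_s: 6.37
tcp_pos: [0.5386, 0.0621, 0.2412]
eef_rot: [179.0, -1.3, -87.7]
contact_force: [0.7, -0.1, -0.7]
gripper_width: 0.0715
time_s: 6.78
tcp_pos: [0.5219, -0.0728, 0.2427]
eef_rot: [178.8, -1.3, -87.8]
contact_force: [0.5, -0.2, -0.4]
gripper_width: 0.0876
t 6.78 tcp [ 0.5219 -0.0728  0.2427] yaw [178.83  -1.32 -87.84] F [ 0.5 -0.2 -0.4] w 0.0876 j [ 14.   7. -17.   1. -67. -12.]
total units x,y,z [4.2  0.44 1.71] yaw units -9.51
```

View pics/v2.png

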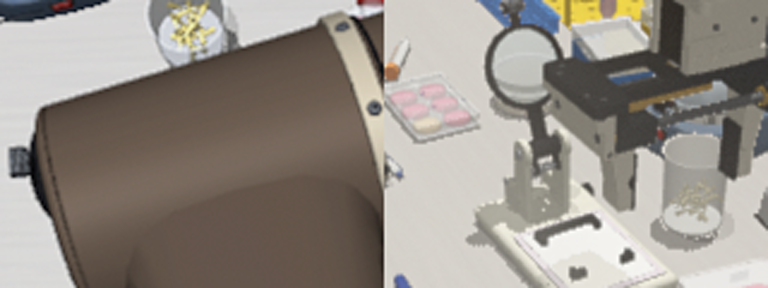

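The scene view (right) shows the loupe up at its rear stop, lens at crop (527,65), with the nest free. I'll cross-check the flask with the scene camera and continue.

```bash
python3 -m inch '[{"x":0.9,"y":0.1,"z":0,"yaw":0},{"x":0.9,"y":0.1,"z":0,"yaw":0},{"x":0.9,"y":0.1,"z":0,"yaw":0},{"x":0.9,"y":0.1,"z":0,"yaw":0},{"x":0.5,"y":0,"z":0,"yaw":0}]'
python3 -m inch '[{"x":0,"y":0,"z":0,"yaw":-1},{"x":0,"y":0,"z":0,"yaw":-1},{"x":0,"y":0,"z":0,"yaw":-1},{"x":0,"y":0,"z":0,"yaw":-1},{"x":0,"y":0,"z":0,"yaw":-1}]'
python3 -m inch '[{"x":0,"y":0,"z":0,"yaw":-1},{"x":0,"y":0,"z":0,"yaw":-1},{"x":0,"y":0,"z":0,"yaw":-0.5},{"x":0,"y":0,"z":0,"yaw":0}]'
python3 - <<'E'
from h import *
plan(.515,-.178,.1,-49.8)
f=np.load("pics/scene0.npz");p,d=f["p"],f["d"];hsv=cv2.cvtColor(p,cv2.COLOR_RGB2HSV)
roi=np.zeros((480,640),np.uint8);roi[325:385,345:430]=1
for nm,m,z in(("cap",(hsv[...,0]>100)&(hsv[...,0]<125)&(hsv[...,1]>120),.015),("body",((hsv[...,0]>160)|(hsv[...,0]<8))&(hsv[...,1]>40),.013)):
    m=(m&(roi>0)).astype(np.uint8);M=cv2.moments(m,True);u,v=M["m10"]/M["m00"],M["m01"]/M["m00"];print(nm,u,v,M["m00"],ray("scene",u,v,z))
    ys,xs=np.nonzero(m);print(np.median(world("scene",d)[ys,xs],0))
E
```

```text
time_s: 7.3
tcp_pos: [0.5133, -0.1818, 0.2437]
eef_rot: [178.7, -1.3, -88.1]
contact_force: [-0.0, -0.3, 0.0]
gripper_width: 0.0878
time_s: 7.72
tcp_pos: [0.5114, -0.1868, 0.2412]
eef_rot: [178.2, -0.7, -67.9]
contact_force: [0.0, -0.1, 0.5]
gripper_width: 0.0875
time_s: 8.05
tcp_pos: [0.5104, -0.1876, 0.2394]
eef_rot: [178.0, -0.3, -57.3]
contact_force: [0.6, -0.3, -0.0]
gripper_width: 0.0875
t 8.05 tcp [ 0.5104 -0.1876  0.2394] yaw [178.    -0.27 -57.29] F [ 0.6 -0.3 -0. ] w 0.0875 j [  1.   9. -16.   1. -67.  31.]
total units x,y,z [-0.22 -0.36  5.58] yaw units -1.87
cap 407.9107142857143 355.98214285714283 112.0 [ 0.55450281 -0.21083943  0.015     ]
[ 0.54476071 -0.22106106  0.03058221]
body 381.24899598393574 354.8413654618474 498.0 [ 0.5121787  -0.18437628  0.013     ]
[ 0.50713429 -0.19249646  0.02606041]
```

```bash
python3 -m inch '[{"x":-0.22,"y":-0.36,"z":1,"yaw":-1},{"x":0,"y":0,"z":1,"yaw":-0.87},{"x":0,"y":0,"z":1,"yaw":0},{"x":0,"y":0,"z":1,"yaw":0},{"x":0,"y":0,"z":1,"yaw":0}]'
python3 - <<'E'
from h import *
plan(.515,-.178,.017,-49.8)
p,d=r.capture("top");p2,d2=r.capture("scene")
cv2.imwrite("pics/v3.png",cv2.resize(np.hstack([p[190:270,410:520],p2[310:390,340:450]]),None,fx=3.5,fy=3.5,interpolation=2)[:,:,::-1])
E
```

```text
time_s: 8.47
tcp_pos: [0.5164, -0.182, 0.1157]
eef_rot: [178.5, -0.6, -49.9]
contact_force: [-0.1, -0.5, 0.2]
gripper_width: 0.0879
t 8.47 tcp [ 0.5164 -0.182   0.1157] yaw [178.53  -0.57 -49.89] F [-0.1 -0.5  0.2] w 0.0879 j [  2.  15. -25.   2. -50.  37.]
total units x,y,z [-0.16 -0.06  3.95] yaw units -0.02
```

View pics/v3.png

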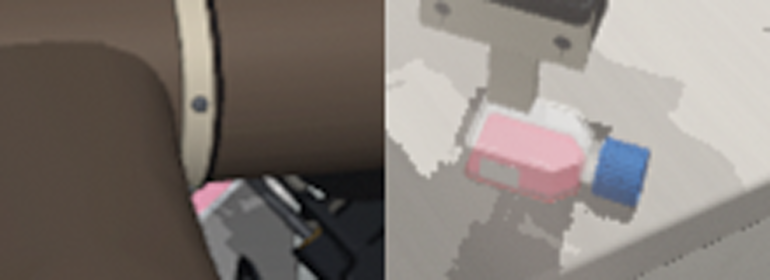

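The near finger is at crop (515,100), in front of the flask body and near its mid-length. The jaws straddle the flask, so I'll descend and grip.

```bash
python3 -m inch '[{"x":0,"y":0,"z":1,"yaw":0},{"x":0,"y":0,"z":1,"yaw":0},{"x":0,"y":0,"z":1,"yaw":0},{"x":0,"y":0,"z":0.7,"yaw":0}]'
python3 -c "
from h import *
plan(.515,-.178,.017,-49.8)"
```

```text
time_s: 8.9
tcp_pos: [0.5181, -0.1851, 0.0258]
eef_rot: [178.6, -0.8, -50.1]
contact_force: [-0.9, 0.7, -0.4]
gripper_width: 0.0876
t 8.9 tcp [ 0.5181 -0.1851  0.0258] yaw [178.64  -0.78 -50.07] F [-0.9  0.7 -0.4] w 0.0876 j [  2.  22. -30.   2. -38.  36.]
total units x,y,z [-0.3  -0.09  0.35] yaw units -0.07
```

```bash
python3 -m inch '[{"x":-0.2,"y":-0.05,"z":0.3,"yaw":0},{"x":0,"y":0,"z":0.05,"yaw":0},{"x":0,"y":0,"z":0.03,"yaw":0},{"x":0,"y":0,"z":0.03,"yaw":0},{"x":0,"y":0,"z":0.03,"yaw":0}]' -1 15
python3 -m inch '[{"x":0,"y":0,"z":0.02,"yaw":0},{"x":0,"y":0,"z":0.02,"yaw":0},{"x":0,"y":0,"z":0,"yaw":0},{"x":0,"y":0,"z":0,"yaw":0},{"x":0,"y":0,"z":0,"yaw":0}]'
```

```text
time_s: 9.32
tcp_pos: [0.5177, -0.1806, 0.0169]
eef_rot: [178.7, -0.9, -50.2]
contact_force: [-0.4, -0.5, 0.7]
gripper_width: 0.0598
time_s: 9.73
tcp_pos: [0.5195, -0.1806, 0.019]
eef_rot: [178.9, -1.0, -50.2]
contact_force: [-0.1, -0.1, -0.1]
gripper_width: 0.0478
```

Gripped at 47.8 mm. I'll lift, turn and carry it over the nest.

```bash
python3 -m inch '[{"x":0,"y":0,"z":-0.5,"yaw":0},{"x":0,"y":0,"z":-0.9,"yaw":0},{"x":0,"y":0,"z":-1,"yaw":0},{"x":0,"y":0,"z":-1,"yaw":0},{"x":0,"y":0,"z":-0.8,"yaw":0}]'
python3 -m inch '[{"x":0,"y":0,"z":0,"yaw":0.7},{"x":0,"y":0,"z":0,"yaw":1},{"x":0,"y":0,"z":0,"yaw":1},{"x":0,"y":0,"z":0,"yaw":1},{"x":0,"y":0,"z":0,"yaw":1}]'
python3 -m inch '[{"x":0,"y":0,"z":0,"yaw":1},{"x":0,"y":0,"z":0,"yaw":1},{"x":0,"y":0,"z":0,"yaw":0.7},{"x":0,"y":0,"z":0,"yaw":0},{"x":0,"y":0,"z":0,"yaw":0}]'
python3 -c "
from h import *
plan(.556,.1365,.11,-87.3)"
```

```text
time_s: 10.15
tcp_pos: [0.5152, -0.1777, 0.1219]
eef_rot: [178.3, -0.5, -50.3]
contact_force: [0.7, -0.6, -1.4]
gripper_width: 0.0481
time_s: 10.57
tcp_pos: [0.5179, -0.1778, 0.1287]
eef_rot: [179.1, -1.3, -69.7]
contact_force: [0.0, 0.2, -1.6]
gripper_width: 0.0481
time_s: 10.98
tcp_pos: [0.5168, -0.1777, 0.1283]
eef_rot: [179.4, -1.4, -81.3]
contact_force: [-0.6, 0.3, -2.0]
gripper_width: 0.0479
t 10.98 tcp [ 0.5168 -0.1777  0.1283] yaw [179.35  -1.36 -81.25] F [-0.6  0.3 -2. ] w 0.0479 j [  3.  14. -25.   2. -52.   5.]
total units x,y,z [-12.18  -3.46   0.73] yaw units 1.51
```

```bash
python3 -m inch '[{"x":-0.4,"y":-0.1,"z":0,"yaw":0.8},{"x":-0.8,"y":-0.15,"z":0,"yaw":0.7},{"x":-0.9,"y":-0.17,"z":0,"yaw":0},{"x":-0.9,"y":-0.17,"z":0,"yaw":0},{"x":-0.9,"y":-0.17,"z":0,"yaw":0}]'
python3 -m inch '[{"x":-0.9,"y":-0.17,"z":0,"yaw":0},{"x":-0.9,"y":-0.17,"z":0,"yaw":0},{"x":-0.9,"y":-0.17,"z":0,"yaw":0},{"x":-0.9,"y":-0.17,"z":0,"yaw":0},{"x":-0.9,"y":-0.17,"z":0,"yaw":0}]'
python3 -c "
from h import *
plan(.556,.1365,.11,-87.3)"
```

```text
time_s: 11.4
tcp_pos: [0.5279, -0.0795, 0.1251]
eef_rot: [179.4, -1.4, -87.4]
contact_force: [0.7, 0.2, -0.9]
gripper_width: 0.0479
time_s: 11.82
tcp_pos: [0.5432, 0.0393, 0.1219]
eef_rot: [179.4, -1.4, -86.8]
contact_force: [0.4, -0.3, -1.4]
gripper_width: 0.048
t 11.82 tcp [0.5432 0.0393 0.1219] yaw [179.38  -1.42 -86.83] F [ 0.4 -0.3 -1.4] w 0.048 j [ 26.  15. -25.   1. -52. -23.]
total units x,y,z [-3.85 -0.73  0.48] yaw units 0.12
```

```bash
python3 -m inch '[{"x":-0.9,"y":-0.17,"z":0.1,"yaw":0.1},{"x":-0.9,"y":-0.17,"z":0.1,"yaw":0},{"x":-0.9,"y":-0.17,"z":0.2,"yaw":0},{"x":-0.6,"y":-0.12,"z":0.3,"yaw":0},{"x":-0.3,"y":-0.05,"z":0.3,"yaw":0}]'
python3 - <<'E'
from h import *
plan(.556,.1365,.041,-87.3)
p,d=r.capture("top");p2,d2=r.capture("scene");np.savez("pics/scene4.npz",p=p2,d=d2);np.savez("pics/top4.npz",p=p,d=d)
cv2.imwrite("pics/v4.png",cv2.resize(np.hstack([p[180:270,260:370],p2[200:290,270:380]]),None,fx=3.6,fy=3.6,interpolation=2)[:,:,::-1])
E
```

```text
time_s: 12.23
tcp_pos: [0.5568, 0.1373, 0.095]
eef_rot: [179.6, -1.3, -86.6]
contact_force: [-0.3, -1.1, -1.4]
gripper_width: 0.048
t 12.23 tcp [0.5568 0.1373 0.095 ] yaw [179.6   -1.32 -86.57] F [-0.3 -1.1 -1.4] w 0.048 j [ 34.  19. -23.   1. -49. -31.]
total units x,y,z [0.03 0.04 2.16] yaw units 0.18
```

View pics/v4.png

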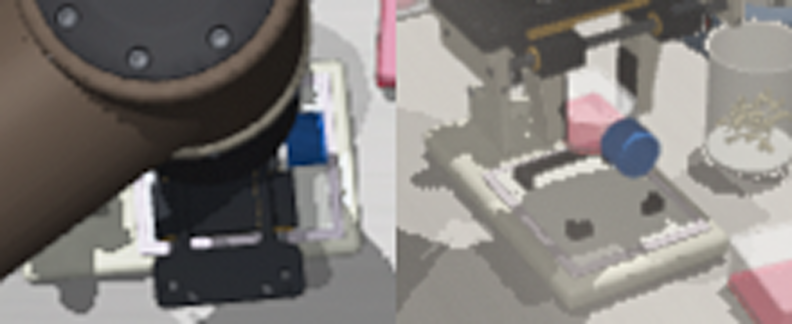

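Run:
```python
from h import *
f=np.load("pics/top4.npz");p,d=f["p"],f["d"];hsv=cv2.cvtColor(p,cv2.COLOR_RGB2HSV)
m=(hsv[...,0]>100)&(hsv[...,0]<125)&(hsv[...,1]>140);m[:200]=0;m[250:]=0;m[:,:330]=0;m[:,365:]=0
ys,xs=np.nonzero(m);print("cap px",xs.min(),xs.max(),ys.min(),ys.max(),[ (y,xs[ys==y].max()) for y in range(ys.min(),ys.max()+1,2)])
for z in(.09,.1):print("cap end",ray("top",xs.max()+.5,(ys.min()+ys.max())/2,z),"sides",ray("top",347,ys.min()-.5,z)[0],ray("top",347,ys.max()+.5,z)[0])
rr=ray("top",240+355/5,180+290/5,.033);ff=ray("top",240+484/5,180+280/5,.033);print("rear in",rr,"front in",ff,"mid",(rr+ff)/2)
# scene lugs
s=np.load("pics/scene4.npz")["p"];g=cv2.cvtColor(s,cv2.COLOR_RGB2GRAY)
mm=(g<75).astype(np.uint8);mm[:238]=0;mm[272:]=0;mm[:,:300]=0;mm[:,352:]=0
n,l,st,c=cv2.connectedComponentsWithStats(mm)
for i in range(1,n):
    if st[i,4]>8:print(st[i],c[i],ray("scene",*c[i],.03))
cv2.imwrite("pics/v5.png",cv2.resize(s[225:280,290:360],None,fx=10,fy=10,interpolation=2)[:,:,::-1])
```

```text
cap px 339 350 211 225 [(211, np.int64(346)), (213, np.int64(349)), (215, np.int64(349)), (217, np.int64(349)), (219, np.int64(349)), (221, np.int64(349)), (223, np.int64(350)), (225, np.int64(346))]
cap end [0.56021173 0.07824716 0.09      ] sides 0.5763940748336132 0.5445726068552097
cap end [0.55875193 0.07862074 0.1       ] sides 0.574766430098051 0.5432750157326437
rear in [0.52658465 0.1651773  0.033     ] front in [0.52924604 0.1078579  0.033     ] mid [0.52791535 0.1365176  0.033     ]
[339 254   5   5  17] [340.88235294 256.        ] [0.58606629 0.10652568 0.03      ]
```

View pics/v5.png

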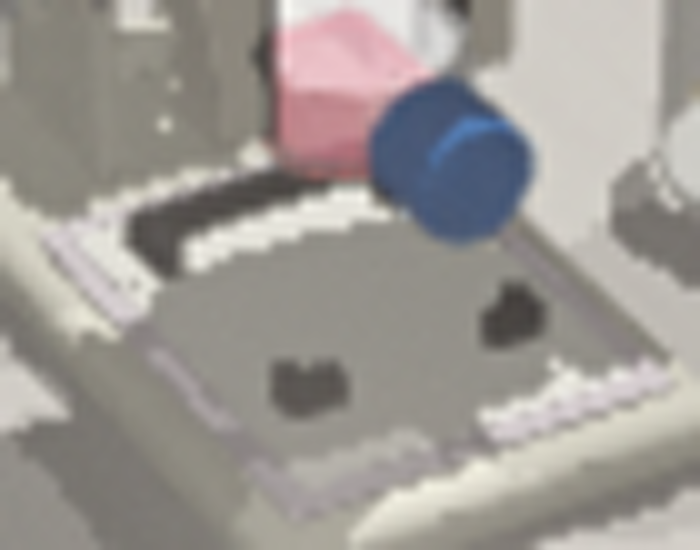

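Run:
```python
from h import *
R=lambda a,b,z:ray("scene",290+a/10,225+b/10,z)
a=R(308,360,.033);b=R(513,288,.033);c=R(180,280,.024);e=R(308,388,.0285);f=R(513,315,.0285)
print("front lug inner tops",a,b,(a+b)/2,"\nlug centres",e,f,(e+f)/2,np.linalg.norm(e-f),"\nrear stop left bottom",c)
# rear inner face line and nest
T=lambda a,b,z:ray("top",240+a/5,180+b/5,z)
for z in (.028,.033):
  print("top: rear stop end inner",T(357,290,z),"front lugs",T(495,280,z),T(485,155,z))
```

```text
front lug inner tops [0.53223267 0.10667763 0.033     ] [0.58921662 0.11032326 0.033     ] [0.56072465 0.10850044 0.033     ] 
lug centres [0.53003463 0.10230259 0.0285    ] [0.58701602 0.10608169 0.0285    ] [0.55852533 0.10419214 0.0285    ] 0.057106565339404024 
rear stop left bottom [0.52467593 0.15997657 0.024     ]
top: rear stop end inner [0.52708121 0.16453428 0.028     ] front lugs [0.52962969 0.10293391 0.028     ] [0.58609427 0.10556036 0.028     ]
top: rear stop end inner [0.52655684 0.16428933 0.033     ] front lugs [0.5290929  0.10298912 0.033     ] [0.58528235 0.10560277 0.033     ]
```

The crop shows the two front lugs at (308,388) and (513,315) and the L-shaped rear stop at left, with the flask above and between them. Lugs, hinge and lens all agree on a nest centre near (0.556, 0.1415). The cap measurement puts the body centre about 1.5 mm ahead of the TCP, so the TCP target is about (0.556, 0.140). I'll lower gently.

```bash
python3 -m inch '[{"x":-0.1,"y":0.02,"z":0.5,"yaw":0.18},{"x":0,"y":0,"z":0.5,"yaw":0},{"x":0,"y":0,"z":0.4,"yaw":0}]'
python3 -c "
from h import *
plan(.556,.14,.045,-87.3)"
```

```text
time_s: 12.58
tcp_pos: [0.5554, 0.1363, 0.0589]
eef_rot: [179.6, -1.4, -87.3]
contact_force: [0.5, 0.6, -1.3]
gripper_width: 0.0479
t 12.58 tcp [0.5554 0.1363 0.0589] yaw [179.56  -1.38 -87.26] F [ 0.5  0.6 -1.3] w 0.0479 j [ 34.  22. -25.   1. -45. -32.]
total units x,y,z [-0.15 -0.03  0.56] yaw units 0.01
```

```bash
python3 -m inch '[{"x":-0.16,"y":-0.02,"z":0.05,"yaw":0},{"x":0,"y":0,"z":0.2,"yaw":0}]'
python3 -m inch '[{"x":-0.02,"y":0,"z":0.2,"yaw":0}]'
python3 -m inch '[{"x":0,"y":0,"z":0.1,"yaw":0}]'
python3 -c "
from h import *
plan(.556,.14,.043,-87.3)"
```

```text
time_s: 12.75
tcp_pos: [0.5547, 0.1381, 0.051]
eef_rot: [179.4, -1.5, -87.3]
contact_force: [0.2, 0.3, -1.3]
gripper_width: 0.0481
time_s: 12.83
tcp_pos: [0.5546, 0.138, 0.0457]
eef_rot: [179.4, -1.5, -87.3]
contact_force: [-0.6, 0.6, -0.6]
gripper_width: 0.048
time_s: 12.92
tcp_pos: [0.5546, 0.1377, 0.0428]
eef_rot: [179.4, -1.5, -87.4]
contact_force: [0.5, -0.2, -1.0]
gripper_width: 0.0478
t 12.92 tcp [0.5546 0.1377 0.0428] yaw [179.39  -1.48 -87.36] F [ 0.5 -0.2 -1. ] w 0.0478 j [ 34.  23. -26.   1. -43. -33.]
total units x,y,z [-0.09 -0.06 -0.01] yaw units -0.02
```

```bash
python3 -m inch '[{"x":-0.06,"y":-0.04,"z":0.06,"yaw":0}]'
python3 -m inch '[{"x":-0.02,"y":0,"z":0.06,"yaw":0}]'
python3 -m inch '[{"x":0,"y":0,"z":0.06,"yaw":0}]'
```

```text
time_s: 13.0
tcp_pos: [0.5549, 0.1382, 0.0414]
eef_rot: [179.3, -1.6, -87.4]
contact_force: [-9.9, -6.1, 21.3]
gripper_width: 0.0477
time_s: 13.08
tcp_pos: [0.5549, 0.1381, 0.0413]
eef_rot: [179.3, -1.6, -87.3]
contact_force: [-8.8, -0.2, 23.5]
gripper_width: 0.048
time_s: 13.17
tcp_pos: [0.5549, 0.1381, 0.0413]
eef_rot: [179.3, -1.6, -87.3]
contact_force: [-8.2, 2.7, 13.5]
gripper_width: 0.0479
```

```bash
python3 -m inch '[{"x":0,"y":0,"z":-0.02,"yaw":0},{"x":0,"y":0,"z":-0.02,"yaw":0},{"x":0,"y":0,"z":-0.02,"yaw":0},{"x":0,"y":0,"z":-0.02,"yaw":0}]' 0.6
python3 -m inch '[{"x":0,"y":0,"z":-0.4,"yaw":0},{"x":0,"y":0,"z":-1,"yaw":0},{"x":0,"y":0,"z":-1,"yaw":0},{"x":0,"y":0,"z":-1,"yaw":0}]'
python3 - <<'E'
from h import *
plan(.556,.14,.2,-87.3)
p,d=r.capture("top");p2,d2=r.capture("scene");np.savez("pics/scene6.npz",p=p2,d=d2);np.savez("pics/top6.npz",p=p,d=d)
cv2.imwrite("pics/v6.png",cv2.resize(np.hstack([p[180:270,260:370],p2[200:290,270:380]]),None,fx=3.6,fy=3.6,interpolation=2)[:,:,::-1])
E
```

```text
time_s: 13.5
tcp_pos: [0.5565, 0.139, 0.0457]
eef_rot: [179.5, -1.5, -87.3]
contact_force: [-0.3, 0.4, -0.4]
gripper_width: 0.0678
time_s: 13.83
tcp_pos: [0.554, 0.1394, 0.1292]
eef_rot: [178.9, -1.8, -87.3]
contact_force: [0.7, 0.1, -0.3]
gripper_width: 0.0699
t 13.83 tcp [0.554  0.1394 0.1292] yaw [178.95  -1.83 -87.3 ] F [ 0.7  0.1 -0.3] w 0.0699 j [ 34.  17. -20.   1. -55. -32.]
total units x,y,z [-0.02 -0.08 -2.83] yaw units -0.0
```

View pics/v6.png

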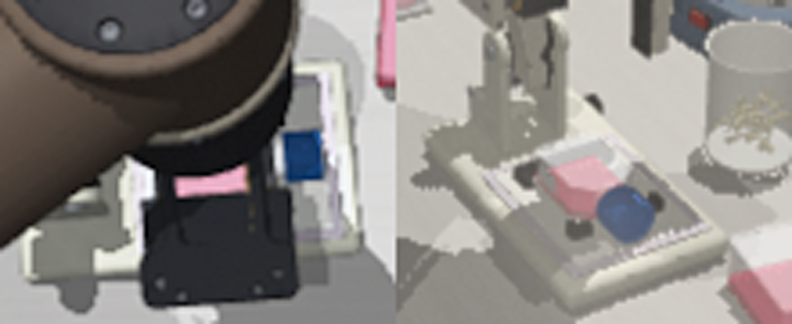

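The flask lies in the nest, cap to the front at crop (625,213), between the lugs. I'll check its height and locate the raised thumb roll while going up.

```bash
python3 -m inch '[{"x":0,"y":0,"z":-1,"yaw":0},{"x":0,"y":0,"z":-1,"yaw":0},{"x":0,"y":0,"z":-1,"yaw":0},{"x":0,"y":0,"z":-1,"yaw":0},{"x":0,"y":0,"z":-1,"yaw":0}]' 1
python3 -m inch '[{"x":0,"y":0,"z":-1,"yaw":0},{"x":0,"y":0,"z":-0.5,"yaw":0}]'
python3 - <<'E'
from h import *
print("roll top",ray("top",237.5,216.7,.235),"scene",ray("scene",293.75,153.5,.231))
f=np.load("pics/scene6.npz");W=world("scene",f["d"]);hsv=cv2.cvtColor(f["p"],cv2.COLOR_RGB2HSV)
m=((hsv[...,0]>165)|(hsv[...,0]<8))&(hsv[...,1]>40);m[:235]=0;m[265:]=0;m[:,:300]=0;m[:,345:]=0
w=W[m];print("pink",len(w),np.percentile(w,[10,50,90],axis=0))
p,d=r.capture("top");np.savez("pics/top7.npz",p=p,d=d);hsv=cv2.cvtColor(p,cv2.COLOR_RGB2HSV)
m=(hsv[...,0]>100)&(hsv[...,0]<125)&(hsv[...,1]>140);m[:200]=0;m[250:]=0;m[:,:325]=0;m[:,365:]=0
ys,xs=np.nonzero(m);print("cap",xs.min(),xs.max(),ys.min(),ys.max(),ray("top",xs.mean(),ys.mean(),.045),ray("top",xs.max()+.5,ys.mean(),.045))
plan(.549,.287,.28,-87.3)
E
```

```text
time_s: 14.35
tcp_pos: [0.5549, 0.143, 0.2601]
eef_rot: [179.0, -1.8, -87.3]
contact_force: [0.5, 1.2, -0.2]
gripper_width: 0.0867
time_s: 14.52
tcp_pos: [0.556, 0.1441, 0.3031]
eef_rot: [179.2, -1.7, -87.3]
contact_force: [0.1, 1.0, 0.1]
gripper_width: 0.0875
roll top [0.54803604 0.28642276 0.235     ] scene [0.54771587 0.28263523 0.231     ]
pink 213 [[0.53110806 0.11191571 0.0317057 ]
 [0.54014389 0.12394655 0.04965042]
 [0.55569651 0.14150803 0.05243961]]
cap 339 348 217 229 [0.55629316 0.09222707 0.045     ] [0.55594109 0.08134259 0.045     ]
t 14.57 tcp [0.5567 0.1444 0.3049] yaw [179.35  -1.65 -87.3 ] F [1.1 0.1 2.4] w 0.0873 j [ 35.  10.  -6.   1. -76. -32.]
total units x,y,z [-5.71  0.04  1.  ] yaw units 0.0
```

Body top is at z = 0.050 and the cap is near (0.556, 0.092), so the body centre is about 2–3 mm from the nest centre and it is seated. Next: over the raised thumb roll.

```bash
python3 -m inch '[{"x":-0.9,"y":0,"z":0,"yaw":0},{"x":-1,"y":0,"z":0,"yaw":0},{"x":-1,"y":0,"z":0,"yaw":0},{"x":-1,"y":0,"z":0,"yaw":0},{"x":-1,"y":0,"z":0,"yaw":0}]' 1 12
python3 -m inch '[{"x":-0.6,"y":0.05,"z":0.2,"yaw":0},{"x":0,"y":0,"z":0.3,"yaw":0}]'
python3 - <<'E'
from h import *
plan(.548,.2865,.234,-87.3)
p2,d2=r.capture("scene")
cv2.imwrite("pics/v7.png",cv2.resize(p2[110:220,250:370],None,fx=5,fy=5,interpolation=2)[:,:,::-1])
E
```

```text
time_s: 14.98
tcp_pos: [0.5511, 0.2666, 0.3063]
eef_rot: [179.7, -1.4, -87.7]
contact_force: [0.6, 0.6, 0.5]
gripper_width: 0.0876
time_s: 15.15
tcp_pos: [0.549, 0.2858, 0.2935]
eef_rot: [179.7, -1.4, -87.5]
contact_force: [0.1, -0.5, -0.9]
gripper_width: 0.0877
t 15.15 tcp [0.549  0.2858 0.2935] yaw [179.73  -1.36 -87.52] F [ 0.1 -0.5 -0.9] w 0.0877 j [ 46.  14.  -1.   1. -76. -44.]
total units x,y,z [-0.03  0.04  2.38] yaw units -0.06
```

View pics/v7.png

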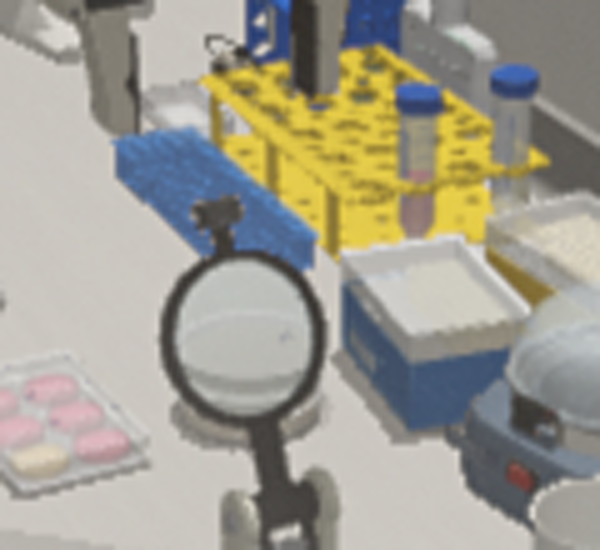

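The fingers (tips at crop (115,130) and (315,90)) sit symmetrically above the thumb roll at (218,208). I'll descend and pinch.

```bash
python3 -m inch '[{"x":0,"y":0.04,"z":0.8,"yaw":0},{"x":0,"y":0,"z":0.8,"yaw":0},{"x":0,"y":0,"z":0.7,"yaw":0}]' 
python3 -m inch '[{"x":0,"y":0,"z":0,"yaw":0},{"x":0,"y":0,"z":0.03,"yaw":0},{"x":0,"y":0,"z":0.03,"yaw":0},{"x":0,"y":0,"z":0.03,"yaw":0},{"x":0,"y":0,"z":0.03,"yaw":0}]' -0.25
python3 -c "
from h import *
plan(.548,.2865,.234,-87.3)"
```

```text
time_s: 15.45
tcp_pos: [0.5479, 0.2822, 0.2348]
eef_rot: [179.8, -1.3, -87.5]
contact_force: [-0.6, 0.1, 0.5]
gripper_width: 0.0877
time_s: 15.87
tcp_pos: [0.5469, 0.2778, 0.23]
eef_rot: [179.6, -1.5, -87.6]
contact_force: [-0.2, -0.3, 0.5]
gripper_width: 0.0595
t 15.87 tcp [0.5469 0.2778 0.23  ] yaw [179.57  -1.54 -87.63] F [-0.2 -0.3  0.5] w 0.0595 j [ 46.  16.  -8.   1. -68. -44.]
total units x,y,z [-0.35 -0.06 -0.16] yaw units -0.08
```

```bash
python3 -m inch '[{"x":-0.35,"y":-0.05,"z":-0.15,"yaw":0},{"x":-0.05,"y":0,"z":0,"yaw":0},{"x":-0.05,"y":0,"z":0,"yaw":0}]' -0.25
python3 -c "
from h import *
plan(.548,.2865,.234,-87.3)"
```

```text
time_s: 16.12
tcp_pos: [0.5487, 0.2902, 0.236]
eef_rot: [179.7, -1.4, -87.7]
contact_force: [-0.1, -0.3, -0.2]
gripper_width: 0.0397
t 16.12 tcp [0.5487 0.2902 0.236 ] yaw [179.73  -1.42 -87.67] F [-0.1 -0.3 -0.2] w 0.0397 j [ 46.  16.  -6.   1. -69. -44.]
total units x,y,z [0.15 0.03 0.08] yaw units -0.09
```

```bash
python3 -m inch '[{"x":0.14,"y":0.03,"z":0.1,"yaw":0},{"x":0,"y":0,"z":0,"yaw":0},{"x":0,"y":0,"z":0,"yaw":0},{"x":0,"y":0,"z":0,"yaw":0}]' -1 12
python3 -m inch '[{"x":0,"y":0,"z":0,"yaw":0},{"x":0,"y":0,"z":0,"yaw":0},{"x":0,"y":0,"z":0,"yaw":0}]'
python3 - <<'E'
from h import *
plan(.548,.2865,.234,-87.3)
for a,b in((2,1.85),(1.85,1.7),(1.7,1.55),(1.55,1.4),(1.4,1.25),(1.25,1.1),(1.1,.95),(.95,.8),(.8,.65)):
    print(b,"x",round(146*(np.cos(b)-np.cos(a))/25,2),"z",round(-146*(np.sin(b)-np.sin(a))/25,2))
E
```

```text
time_s: 16.45
tcp_pos: [0.5475, 0.2875, 0.2342]
eef_rot: [179.7, -1.3, -87.6]
contact_force: [1.5, 1.5, -0.6]
gripper_width: 0.0218
time_s: 16.7
tcp_pos: [0.5476, 0.2875, 0.2342]
eef_rot: [179.8, -1.3, -87.6]
contact_force: [-1.5, 0.0, 1.1]
gripper_width: 0.0218
t 16.7 tcp [0.5476 0.2875 0.2342] yaw [179.75  -1.33 -87.59] F [-1.5  0.   1.1] w 0.0218 j [ 46.  16.  -7.   1. -68. -44.]
total units x,y,z [ 0.04 -0.01  0.01] yaw units -0.07
1.85 x 0.82 z -0.3
1.7 x 0.86 z -0.18
1.55 x 0.87 z -0.05
1.4 x 0.87 z 0.08
1.25 x 0.85 z 0.21
1.1 x 0.81 z 0.34
0.95 x 0.75 z 0.45
0.8 x 0.67 z 0.56
0.65 x 0.58 z 0.66
```

```bash
python3 -m inch '[{"x":0.82,"y":0,"z":-0.3,"yaw":0},{"x":0.86,"y":0,"z":-0.18,"yaw":0},{"x":0.87,"y":0,"z":-0.05,"yaw":0}]'
python3 -c "
from h import *
s=r.get_state()['tcp_pos'];print('q',np.arctan2(s[2]-.101,.2262-s[1]), 'rad',np.hypot(s[2]-.101,.2262-s[1]))"
```

```text
time_s: 16.95
tcp_pos: [0.5507, 0.2276, 0.2478]
eef_rot: [179.8, -1.2, -87.3]
contact_force: [1.4, 2.7, -5.5]
gripper_width: 0.0219
q 1.580184970073105 rad 0.1467659776527098
```

```bash
python3 -m inch '[{"x":0.87,"y":0,"z":0.08,"yaw":0},{"x":0.85,"y":0,"z":0.21,"yaw":0},{"x":0.81,"y":0,"z":0.34,"yaw":0}]'
python3 -m inch '[{"x":0.75,"y":0,"z":0.45,"yaw":0},{"x":0.67,"y":0,"z":0.56,"yaw":0},{"x":0.58,"y":0,"z":0.66,"yaw":0}]'
python3 -c "
from h import *
s=r.get_state()['tcp_pos'];print('q',np.arctan2(s[2]-.101,.2262-s[1]), 'rad',np.hypot(s[2]-.101,.2262-s[1]))
for a,b in((.65,.5),(.5,.35),(.35,.2),(.2,.08)):
    print(b,'x',round(146*(np.cos(b)-np.cos(a))/25,2),'z',round(-146*(np.sin(b)-np.sin(a))/25,2))
"
```

```text
time_s: 17.2
tcp_pos: [0.5541, 0.1635, 0.2347]
eef_rot: [180.0, -1.0, -87.2]
contact_force: [1.9, 2.0, -3.2]
gripper_width: 0.0218
time_s: 17.45
tcp_pos: [0.5569, 0.1104, 0.1943]
eef_rot: [-179.8, -0.8, -87.3]
contact_force: [1.7, 3.2, -2.9]
gripper_width: 0.0221
q 0.6781562080122175 rad 0.14869850181653144
0.5 x 0.48 z 0.73
0.35 x 0.36 z 0.8
0.2 x 0.24 z 0.84
0.08 x 0.1 z 0.69
```

```bash
python3 -m inch '[{"x":0.45,"y":0,"z":0.78,"yaw":0},{"x":0.34,"y":0,"z":0.8,"yaw":0},{"x":0.22,"y":0,"z":0.84,"yaw":0}]'
python3 -c "
from h import *
s=r.get_state()['tcp_pos'];print('q',np.arctan2(s[2]-.101,.2262-s[1]), 'rad',np.hypot(s[2]-.101,.2262-s[1]))
"
```

```text
time_s: 17.7
tcp_pos: [0.5585, 0.0808, 0.1331]
eef_rot: [-179.7, -0.7, -87.4]
contact_force: [-0.1, 5.2, -2.2]
gripper_width: 0.0219
q 0.21761699409579244 rad 0.1488763086536174
```

```bash
python3 -m inch '[{"x":0.05,"y":0,"z":0.7,"yaw":0},{"x":0,"y":0,"z":0.3,"yaw":0}]'
python3 -m inch '[{"x":0,"y":0,"z":0,"yaw":0},{"x":0,"y":0,"z":0,"yaw":0},{"x":0,"y":0,"z":0,"yaw":0},{"x":0,"y":0,"z":0,"yaw":0},{"x":0,"y":0,"z":0,"yaw":0}]' 0.3
python3 -m inch '[{"x":0,"y":0,"z":-0.4,"yaw":0},{"x":0,"y":0,"z":-0.9,"yaw":0},{"x":0,"y":0,"z":-1,"yaw":0},{"x":0,"y":0,"z":-1,"yaw":0},{"x":0.5,"y":0,"z":-1,"yaw":0}]'
python3 -m inch '[{"x":1,"y":0,"z":-0.5,"yaw":0},{"x":1,"y":0,"z":0,"yaw":0},{"x":1,"y":0,"z":0,"yaw":0},{"x":1,"y":0,"z":0,"yaw":0},{"x":1,"y":0,"z":0,"yaw":0}]'
python3 -m inch '[{"x":1,"y":0,"z":0,"yaw":0},{"x":1,"y":0,"z":0,"yaw":0},{"x":1,"y":0,"z":0,"yaw":0},{"x":1,"y":0,"z":0,"yaw":0},{"x":0.3,"y":0,"z":0,"yaw":0}]'
python3 - <<'E'
from h import *
p,d=r.capture("top");p2,d2=r.capture("scene");np.savez("pics/top8.npz",p=p,d=d)
cv2.imwrite("pics/v8.png",cv2.resize(np.hstack([p[180:270,255:365],p2[190:280,275:385]]),None,fx=3.6,fy=3.6,interpolation=2)[:,:,::-1])
E
```

```text
time_s: 17.87
tcp_pos: [0.5587, 0.0775, 0.105]
eef_rot: [-179.7, -0.8, -87.5]
contact_force: [0.4, 4.4, -0.8]
gripper_width: 0.0217
time_s: 18.28
tcp_pos: [0.5585, 0.0776, 0.1058]
eef_rot: [-179.8, -0.8, -87.5]
contact_force: [0.7, -0.1, 0.1]
gripper_width: 0.0497
time_s: 18.7
tcp_pos: [0.5558, 0.0671, 0.2173]
eef_rot: [179.8, -1.0, -87.4]
contact_force: [0.6, 0.4, 0.2]
gripper_width: 0.057
time_s: 19.12
tcp_pos: [0.5657, -0.058, 0.2493]
eef_rot: [-179.0, -0.8, -86.9]
contact_force: [-0.1, 1.0, -0.0]
gripper_width: 0.0571
time_s: 19.53
tcp_pos: [0.5712, -0.1726, 0.26]
eef_rot: [-178.5, -0.8, -86.9]
contact_force: [-0.4, 1.0, -0.5]
gripper_width: 0.0568
```

View pics/v8.png

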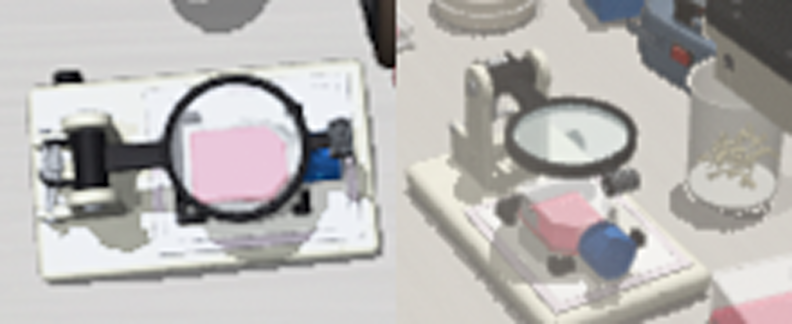

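Both views show the loupe down: the roll is at (349.7, 218) px, the same place as at the start with q = 0. The flask lies flat in the nest below it, cap to the front, and the arm is clear. I'll settle briefly and hand in.

```bash
python3 -m inch '[{"x":0,"y":0,"z":0,"yaw":0},{"x":0,"y":0,"z":0,"yaw":0},{"x":0,"y":0,"z":0,"yaw":0}]'
python3 -c "
from h import *
f=np.load('pics/top0.npz')['d'];g=np.load('pics/top8.npz')['d']
m=(f>0)&(g>0);print('roll depth start/now',f[218,349],g[218,349])
print(r.close_job())"
```

```text
time_s: 19.88
tcp_pos: [0.571, -0.1699, 0.2614]
eef_rot: [-178.4, -0.8, -86.9]
contact_force: [-0.3, 0.4, -0.7]
gripper_width: 0.0572
roll depth start/now 0.9554744 0.95792913
the job is handed in; nothing more can be done
None
```

The task is done and handed in at about 19.9 s of the 64 s allowed; no verdict is reported. I pinched the thumb roll and lifted the loupe past its snap point, and it sprang to the rear stop. I carried the flask upright and set it in the nest with its cap to the front. I then pinched the roll again, brought the loupe down to its front stop and moved the arm clear.

**Last checks**
- **Loupe:** the thumb roll is back at its starting pixel, and its depth is within 2.5 mm of the start reading.
- **Flask:** it lies flat between the lugs, with its body top at z = 0.050 m as expected. Its body centre is about 2–3 mm from the nest centre by my estimate, inside the 6 mm limit.
- **Arm:** it was clear of everything, with under 1 N measured at the tool.
- **Bystanders:** I did not measure their final positions, but none of my moves came near enough to touch them.

**What disagreed or was not gentle**
- The stated 102 mm flask length did not match the images, where it measured about 90–94 mm. I aligned by the cap's centre instead.
- Setting the flask down pressed it on the stage with about 23 N for a moment.
- The tool drifted a few millimetres and about 2° over the run, which I corrected in position only.

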